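# Clamp a tube offcut in the bench pump clamp

### The job

With the mallet, knock the clamp's sprung stop pin fully down, then set the mallet back down on the bench clear of the clamp. Then pump the clamp's lever so that the jaw comes up to the thin aluminium tube and holds it against the fixed jaw, with the sprung pad pushed about half-way in and never all the way, since that would crush the tube; the jaw may be moved only by the lever, and hands stay off the pin, jaw and tube. The clamp does not lock: finish while still holding the pulled lever, with the other things on the bench left alone.

Things in the scene. Friction and masses are not known exactly. Their poses are not given: they have to be found in the camera images.
- clamp: Bench pump clamp, grey steel, screwed down. Base plate 330 x 100 x 12 mm, x -155 to +175 mm; origin on the bench on its long axis. x is the way the jaw advances, towards the fixed jaw; y across; z up. Housing of the lever: two cheeks, 54 mm wide overall, x -125 to -45 mm, 108 mm tall. A toothed bar sticks out behind to x = -170 mm (moves with the jaw).
- anvil: Fixed jaw at the clamp's +x end, 70 mm wide, 84 mm tall. Origin on the clamp's axis, 12 mm above the clamp's origin; the inner face is at x = +145 mm.
- jaw (a joint): Advance of the sliding jaw along clamp +x, 0 to 0.085 m, driven by the lever through 6 mm ratchet teeth; an upright stop pin blocks it at 0.047. 3 N of friction and no brake: when the lever goes forward the jaw stays, but a pressed pad pushes it back until about 3 N is left. Its wing on the -y side reaches y = -79 mm, 30 to 50 mm above the bench, front at clamp x = 4 mm + jaw value.
- pad (a joint): How far the sprung pad (44 x 44 mm plate, 8 mm thick) on the jaw's front is pushed in towards the jaw's head, m: 0 free, 0.016 all the way in; half-way is 0.008. Its spring gives 1.5 N at 0 and 1 N more per mm. The gap seen between plate and jaw head is 18 mm minus this.
- pad_face (a point): Centre of the pad's front face, which meets the tube; 45 mm above the bench, and 26 mm ahead of the front of the jaw's head when free. The jaw's head is 50 mm wide, 24 mm thick, its top 73 mm above the bench.
- lever (a joint): Angle of the pump lever, rad: 0 at rest, leaning 0.225 rad towards clamp +x; 0.45 at the stop, leaning as far to -x. It grows as the knob is pulled to clamp -x; a spring returns it (1.5 to 3 N at the knob). A full pull moves the jaw 12 to 18 mm: 0.47 of the knob's travel, less up to 6 mm until the ratchet finds a tooth. Pad half-way: about 9 N at the knob.
- lever_knob (a point): Centre of the lever's black knob: a cylinder 20 mm in diameter, 30 mm long along clamp y, about 183 mm above the bench; its flat ends can be pinched from above (the stem below is 12 mm wide in y). It travels 38 mm, 85 mm from the hinge, which lies along y at clamp x = -80 mm, 100 mm above the bench.
- stop_pin (a joint): How far the stop pin is driven down, m: 0 up, 0.018 fully down. Needs about 6 to 8 N and stays where it is left.
- pin_top (a point): Centre of the top of the stop pin: steel, 14 mm in diameter, upright on a boss 20 mm tall on the clamp's -y side (clamp x = +58 mm, y = -66 mm); 42 mm above the bench when up, 24 mm when fully down.
- tube_center (a point): Centre of the loose square aluminium tube offcut, 50 x 50 mm, 60 mm tall, 3 mm wall, standing open end up on the clamp's base plate between pad and fixed jaw, within a few mm of the fixed jaw.
- tube: The same tube; origin at the centre of its underside, z up along it.
- mallet_grip (a point): Point on the centre line of the mallet's handle, 50 mm from the head's axis, 30 mm above the bench. x points from here to the head, z up. The mallet stands on its head's lower face, handle level: black upright head 36 mm in diameter, 60 mm tall; light wood handle 18 mm wide, 20 mm tall, 132 mm long, leaving the head at half height. 0.29 kg, heavy at the head.
- mallet: The same mallet; origin at the centre of the head's lower face (the striking face), same axes.
- jar: Bystander: glass screw-top jar, 64 mm diameter, 85 mm tall; origin at its underside.
- screwdriver: Bystander: screwdriver lying on the bench; origin at its underside.
- wrench: Bystander: steel wrench lying on the bench; origin at its underside.
- tape_roll: Bystander: roll of grey tape lying flat, 90 mm outside, 35 mm tall; origin at its underside.
- offcut: Bystander: plywood offcut 90 x 45 x 28 mm lying flat; origin at its underside.
- spray_can: Bystander: spray can, 54 mm diameter, 150 mm tall; origin at its underside.
- mug: Bystander: white mug, 80 mm diameter, 90 mm tall; origin at its underside.
Mind the look-alikes: they are no part of the job. Of the things that look like the mallet, the larger one is meant. Leave any red look-alike of the tube alone.

How it is judged (in metres and radians):
On the way, in this order (a step that is already met when the one before it is completed fails the run):
1. the stop pin is driven down under the mallet (value of joint stop_pin above 0.0145 m and distance between mallet and pin_top below 0.03 m and contact force between the fingers and mallet above 1 N), for 0.05 s.
2. the mallet is set down on the bench and let go (contact force between the fingers and mallet below 0.1 N and height (world z) of mallet_grip below 0.038 m and linear speed of mallet below 0.03 m/s and value of joint stop_pin above 0.014 m), for 0.2 s.
3. the jaw's pad touches the tube (contact force between pad and tube above 0.8 N), for 0.1 s.
At the end, for the whole second after the job is handed in: Pin down 14 mm or more; mallet at rest on the bench, let go, its grip point below 38 mm and its head over 80 mm from the clamp's origin; tube upright, pressed over 4 N by the pad and 3 N by the fixed jaw, pad in by 4 to 12 mm; fingers holding the lever, pulled over 0.05 rad (all of step 2 and value of joint pad between 0.004 and 0.012 m and contact force between pad and tube above 4 N and contact force between anvil and tube above 3 N and contact force between the fingers and lever above 1 N and value of joint lever above 0.05 rad and angle between tube's own z axis and vertical below 0.1 rad and horizontal distance between mallet and clamp above 0.08 m); the arm keeps its last pose, push and grip.
It fails at once if the robot itself touches the stop pin (contact force between any of the fingers, the arm and stop_pin above 0.5 N).
It fails at once if the robot or the mallet pushes the jaw (contact force between any of the fingers, the arm and jaw above 1 N or contact force between mallet and jaw above 2 N).
It fails at once if the robot touches the tube (contact force between any of the fingers, the arm and tube above 1 N).
It fails at once if the tube is crushed: pad pushed all the way in (value of joint pad above 0.0145 m).
It fails at once if a bystander is moved (distance of any of jar, screwdriver, wrench, tape_roll, offcut, spray_can, mug from where it was at the start of the episode above 0.03 m).
It also fails if it takes over 61 s, if anything falls off the work surface, if the arm or the gripper's body presses on something with over 40 N, if the wrist force passes 120 N, or if a joint passes its speed limit or range.

### The arm

A 6-joint arm with a two-finger parallel gripper is mounted at the origin on the work surface. World frame = base frame: x ahead of the robot, y to its left, z up, the work surface at z = 0. Lengths are in m, angles in degrees, forces in N, time in s.
With the tool pointing down it reaches from about 0.35 to 0.875 m from the base axis. Payload 15.5 kg.
Tool frame: the origin (TCP) lies on the centre line of the jaws, within the pads' length; the fingertips stand 25 mm ahead of it and the grasp point (between the pads) lies 6 mm ahead of it (env.tip_extent is the distance from the TCP to the fingertips, in m); z points along the fingers, y is the direction in which the jaws open and shut (so a half turn about z gives the same grasp; the last joint's range is limited). The gripper opens to 85 mm and grips with 20 to 120 N. Pads are 22 mm wide; open, the fingers measure 114 mm over their backs; the gripper's body (76 mm by 85 mm) begins 54 mm behind the grasp point. The pads swing forward as they close: fully open they stand 13 mm farther back than shut.
Start: joints at [-73.31, 28.281, 77.091, -0, 74.628, -5.472], TCP at [0.236, -0.579, 0.256] pointing down, gripper open.
Joint ranges: [-166.48, 166.48], [-47.26, 123.95], [12.59, 153.08], [-70.14, 250.14], [6.76, 159.57], [-176.63, 176.63]. Speed limits (degrees/s): [108.29, 108.29, 147.25, 172.46, 172.46, 172.46].

### API

Orientations are given as a 3x3 rotation matrix whose columns are the frame's x, y, z axes.
In Python, from bench import env gives the robot as it stands.
- The arm moves only by the shell command python3 -m handwheel 'ROWS' [FORCE]. ROWS is JSON, a list that holds one entry, the list of rows, each a list of 7 numbers: the turn, a rotation vector about the tool's x, y, z in degrees, then the shift along the tool's x, y, z in m, then the finger opening in m, from 0 to 0.0854. A call has 1 to 10 rows; each row shifts and turns the commanded pose from where the row before left it, along the tool's axes as they then stand; what a row does not reach is not made up. A row lasts 1/8 s, in which the tool goes at most 62.5 mm and 10.7 degrees, less where a joint would pass 70% of its speed; a pose out of reach is approached as far as the arm can. A call with a gripper value outside its range is refused whole. The fingers move at their own pace and stop on an object; FORCE is the grip in N (left out, the last holds). Time passes only in rows, so rows that do not move let the fingers close. It gives the time, the measured TCP pose, the force and the opening at its end, in the units of the state.
- env.get_obs(): the state, without advancing time (a new reading comes with each control period).
- env.get_image(name): name is "side" or "top" or "wrist"; returns (picture, depth): 420x560x3 uint8, red, green, blue; 420x560 float32, m along the optical axis (not along the pixel's ray), 0 where there is no reading.
- env.calibration(name): a dict with "fx", "fy", "cx", "cy" (pixels), "world_from_camera" (4x4, takes a point from camera to world coordinates); the wrist camera has in their place "hand_eye" (4x4, takes a point from camera to tool coordinates, whose origin is the TCP and whose axes are the flange's). Camera axes: x right, y up, looking along -z (the intrinsics and any distortion apply to the point x, -y, -z); pixel columns grow to the right and rows downward; lengths in m; the calibration is good to about 2 mm. The wrist camera is an equidistant fisheye: a pixel r from the principal point sees the ray r / f radians off the axis. A picture is of the moment at which its call begins: read the wrist's pose just before it. calibration takes no time and is no camera call.
- env.finish_job(): hands the job in, once; it reports no verdict.
Trained networks look in the newest picture that a camera, given by its name, has taken for a name from the list of things; names that differ only in an ending like _2 or _b are one class to them, and where a whole thing is asked for, a point or a joint stands for the part that bears it (a point fixed in the world has none). Each returns a list of dicts, best first, with "score" (0 to 1); they miss things now and then, are a little off and sometimes report something else, mostly with a low value. They report only what shows in the picture. A call takes as long as a camera call. They do not tell look-alikes from the thing itself.
- env.search_frame(camera, thing): "centre" ([column, row] in pixels, amid what is visible of it).
- env.cut_out(camera, thing): "region" (420x560 bool, what is visible of it) and "centre" ([column, row] in pixels, amid what is visible of it).
The state is a dict: "clock": time; "q": joint angles; "qd": joint speeds; "joint_efforts": joint torques, N m; "position": TCP position; "eef_rot": TCP orientation; "ft_force": force on the tool from outside, world axes, zero at the start; "torque": the same for the moment, N m; "grip_width": opening from 0.0 (shut) to 1.0 (fully open).
Only numpy, scipy, OpenCV 4.12 (cv2) and the standard library are available. Lean on these libraries where they do the work, as an engineer would, in place of code of your own. Each camera call takes 0.05 s, during which the arm holds its last target.

## Working session

There is one attempt and no reset: what is moved stays moved. The work goes in short steps, Python scripts to look and compute and a shell command to move; the robot and the scene stay as the last step left them, time stands still between calls to the robot, and variables do not carry over. Pictures are saved under pics/ and viewed, and the job is handed in when it is done.

```bash
ls; mkdir -p pics; python3 - <<'E'
from bench import env
import cv2,numpy as np
o=env.get_obs(); print(o['clock'],o['position'],o['eef_rot'],o['ft_force'],o['grip_width'])
for n in ['side','top','wrist']:
    p,d=env.get_image(n); cv2.imwrite(f'pics/{n}0.png',p[:,:,::-1]); np.savez(f'pics/{n}0.npz',p=p,d=d)
    c=env.calibration(n); print(n,c)
E
```

```text
pics
0.0 [ 0.23567491 -0.57849601  0.25567885] [[ 9.26113060e-01  3.77245907e-01 -3.56133689e-04]
 [ 3.77246054e-01 -9.26112282e-01  1.20649754e-03]
 [ 1.25326475e-04 -1.25170316e-03 -9.99999209e-01]] [-0.43211542  0.45689413 -0.1807256 ] 0.9979891145279531
side {'fx': 437.351045694652, 'fy': 437.351045694652, 'cx': 278.5890572101422, 'cy': 210.30787308781967, 'world_from_camera': array([[ 0.98826222,  0.09243766, -0.12162677,  0.41118552],
       [-0.15146695,  0.48924605, -0.85889235, -0.8300894 ],
       [-0.01988858,  0.86723329,  0.49750464,  0.65103852],
       [ 0.        ,  0.        ,  0.        ,  1.        ]])}
top {'fx': 411.5113877442231, 'fy': 411.5113877442231, 'cx': 274.7118124389478, 'cy': 207.80002846500975, 'world_from_camera': array([[-0.00621704,  0.99489568, -0.10071713,  0.41777183],
       [-0.99975156, -0.00402807,  0.02192265,  0.10143076],
       [ 0.02140505,  0.1008284 ,  0.99467354,  1.41089767],
       [ 0.        ,  0.        ,  0.        ,  1.        ]])}
wrist {'fx': 325.19226210127806, 'fy': 325.19226210127806, 'cx': 275.3608636510619, 'cy': 206.73439197107788, 'hand_eye': array([[ 9.23548375e-04,  9.64502222e-01,  2.64073116e-01,
         6.74823425e-02],
       [ 9.99999247e-01, -6.77444601e-04, -1.02301537e-03,
         4.62014762e-04],
       [-8.07805691e-04,  2.64073862e-01, -9.64502122e-01,
        -1.18976964e-01],
       [ 0.00000000e+00,  0.00000000e+00,  0.00000000e+00,
         1.00000000e+00]])}
```

View pics/side0.png

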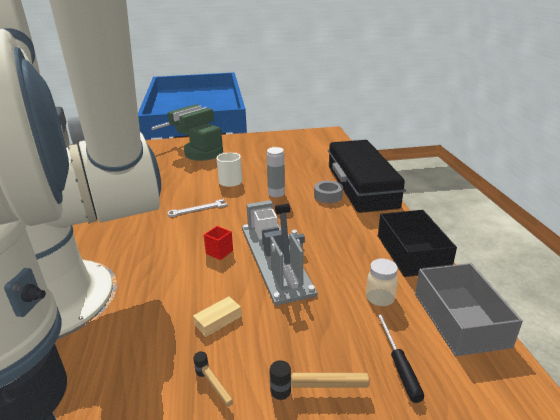

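View pics/top0.png

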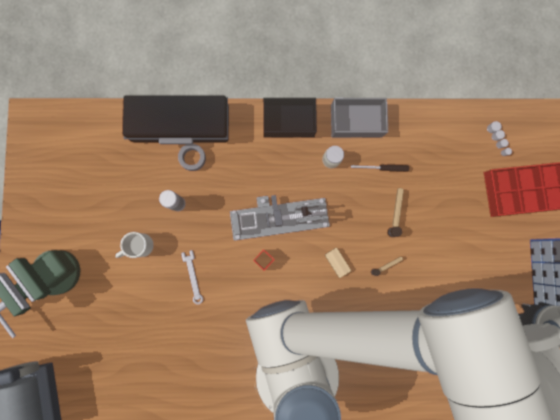

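View pics/wrist0.png

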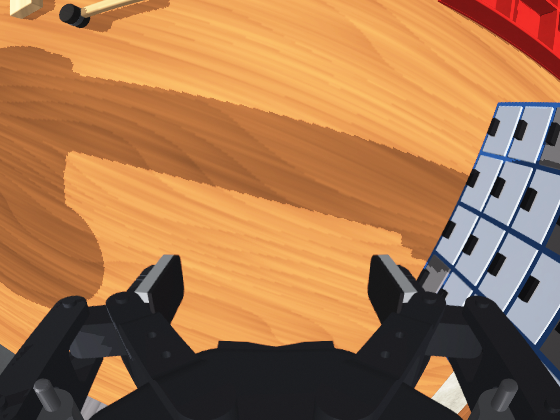

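The top view shows the clamp at (280,218) with its fixed jaw at the left end (world +y) and the pin boss at (268,203). The big mallet's head is at (395,231) with the handle running up to (400,190). The small mallet, at (377,271), is the look-alike. Next I'll measure these in 3D.

```bash
cat > h.py <<'E'
import numpy as np,cv2
from bench import env
def cloud(d,c):
    H,W=d.shape; u,v=np.meshgrid(np.arange(W),np.arange(H))
    X=(u-c['cx'])/c['fx']*d; Y=-(v-c['cy'])/c['fy']*d
    P=np.stack([X,Y,-d,np.ones_like(d)],-1)@c['world_from_camera'].T
    P=P[...,:3]; P[d<=0]=np.nan; return P
def wcloud(d,c,pos,R):
    H,W=d.shape; u,v=np.meshgrid(np.arange(W),np.arange(H))
    a=u-c['cx'];b=v-c['cy'];r=np.hypot(a,b)+1e-9;t=r/c['fx']
    k=np.tan(t)/r
    P=np.stack([a*k*d,-b*k*d,-d,np.ones_like(d)],-1)@c['hand_eye'].T
    P=P[...,:3]@R.T+pos; P[d<=0]=np.nan; return P
E
python3 - <<'E'
from h import *
for n in ['top','side']:
    z=np.load(f'pics/{n}0.npz'); P=cloud(z['d'],env.calibration(n))
    if n=='side': env.get_image('side')
    else: env.get_image('top')
    for t in ['mallet','clamp','anvil','tube','pin_top','lever_knob','mallet_grip','pad_face','jaw','jar','offcut','screwdriver']:
        for r in env.cut_out(n,t)[:3]:
            if r['score']<.2: continue
            m=r['region']; q=P[m]; q=q[~np.isnan(q).any(1)]
            if len(q)==0: continue
            print(n,t,round(r['score'],2),np.round(r['centre']),m.sum(),'med',np.round(np.median(q,0),3),'lo',np.round(np.percentile(q,3,0),3),'hi',np.round(np.percentile(q,97,0),3))
print(env.get_obs()['clock'])
E
```

```text
top mallet 0.86 [398. 220.] 370 med [ 0.52  -0.338  0.041] lo [ 0.463 -0.357  0.013] hi [ 0.615 -0.314  0.063]
top mallet 0.52 [384. 266.] 126 med [ 0.354 -0.284  0.029] lo [ 0.335 -0.342  0.018] hi [ 0.383 -0.253  0.046]
top mallet 0.48 [169. 199.] 362 med [0.571 0.394 0.147] lo [0.551 0.378 0.035] hi [0.597 0.423 0.154]
top clamp 0.94 [276. 214.] 2882 med [0.524 0.061 0.015] lo [ 0.467 -0.096  0.007] hi [0.586 0.204 0.111]
top anvil 0.49 [234. 225.] 150 med [0.501 0.197 0.083] lo [0.471 0.187 0.037] hi [0.533 0.21  0.089]
top anvil 0.29 [190. 280.] 391 med [0.323 0.349 0.007] lo [ 0.248  0.323 -0.002] hi [0.408 0.379 0.013]
top lever_knob 0.63 [399. 218.] 362 med [ 0.521 -0.336  0.041] lo [ 0.463 -0.356  0.009] hi [ 0.615 -0.314  0.063]
top lever_knob 0.61 [192. 276.] 223 med [0.331 0.35  0.008] lo [0.262 0.329 0.002] hi [0.406 0.372 0.013]
top lever_knob 0.44 [303. 211.] 88 med [ 0.535 -0.016  0.189] lo [ 0.52  -0.046  0.025] hi [ 0.551 -0.004  0.195]
top mallet_grip 0.96 [395. 216.] 378 med [ 0.52  -0.337  0.041] lo [ 0.463 -0.356  0.01 ] hi [ 0.618 -0.314  0.063]
top mallet_grip
[... 1688 characters left out ...]
 hi [ 0.546 -0.015  0.191]
side mallet_grip 0.7 [304. 378.] 1817 med [ 0.514 -0.347  0.038] lo [ 0.462 -0.363  0.01 ] hi [ 0.615 -0.324  0.06 ]
side mallet_grip 0.56 [209. 376.] 690 med [ 0.356 -0.294  0.026] lo [ 0.333 -0.356  0.   ] hi [ 0.39  -0.258  0.041]
side jaw 0.87 [276. 244.] 638 med [0.533 0.05  0.047] lo [ 0.498 -0.098  0.023] hi [0.594 0.094 0.073]
side jar 0.81 [382. 284.] 1178 med [ 0.723 -0.149  0.057] lo [ 0.701 -0.159  0.007] hi [ 0.751 -0.113  0.086]
side jar 0.5 [285. 228.] 471 med [ 0.536 -0.029  0.132] lo [ 0.523 -0.049 -0.001] hi [0.567 0.235 0.191]
side screwdriver 0.72 [408. 376.] 864 med [ 0.697 -0.352  0.022] lo [ 0.687 -0.394  0.009] hi [ 0.709 -0.217  0.026]
1.45
```

```bash
python3 - <<'E'
from h import *
Q=[];C=[]
for n in ['top','side']:
    z=np.load(f'pics/{n}0.npz'); P=cloud(z['d'],env.calibration(n))
    Q.append(P.reshape(-1,3)); C.append(z['p'].reshape(-1,3))
    # base plate from top
    for nm,lo,hi,s in [('clamp all',(.44,-.14,.006),(.62,.25,.2),0),('mallethead',(.4,-.4,.052),(.55,-.28,.075),0),('handle',(.5,-.4,.032),(.68,-.27,.048),0),('knob',(.5,-.08,.17),(.57,.05,.21),0),('anviltop',(.44,.15,.078),(.58,.23,.1),0),('tubetop',(.46,.11,.05),(.56,.19,.075),0),('pin',(.56,0,.03),(.62,.15,.06),0),('base',(.44,-.14,.006),(.62,.25,.018),0)]:
        q=P[((P>lo)&(P<hi)).all(-1)].astype(np.float32)
        if len(q)<4: print(n,nm,len(q)); continue
        r=cv2.minAreaRect(q[:,:2]*1000)
        print(n,nm,len(q),'z',np.round(np.median(q[:,2]),4),'mean',np.round(q.mean(0),4),'rect',np.round(r[0],1),np.round(r[1],1),round(r[2],1))
q=Q[0];c=C[0]
def ortho(qs,cs,name,x0,x1,y0,y1,s=2000):
    W=int((y1-y0)*s);H=int((x1-x0)*s);im=np.zeros((H,W,3),np.uint8)
    m=(qs[:,0]>x0)&(qs[:,0]<x1)&(qs[:,1]>y0)&(qs[:,1]<y1); qs=qs[m];cs=cs[m]; o=np.argsort(qs[:,2]);qs=qs[o];cs=cs[o]
    for p,k in zip(qs,cs): cv2.circle(im,(int((y1-p[1])*s),int((x1-p[0])*s)),2,k[::-1].tolist(),-1)
    cv2.imwrite(name,im)
ortho(Q[0],C[0],'pics/ortho.png',.44,.64,-.14,.24)
im=cv2.imread('pics/top0.png')[170:250,210:350]; cv2.imwrite('pics/topz.png',cv2.resize(im,None,fx=5,fy=5,interpolation=cv2.INTER_CUBIC))
im=cv2.imread('pics/side0.png')[190:310,220:340]; cv2.imwrite('pics/sidez.png',cv2.resize(im,None,fx=5,fy=5,interpolation=cv2.INTER_CUBIC))
E
```

```text
top clamp all 3032 z 0.0151 mean [0.5251 0.0603 0.0337] rect [529.4  56. ] [176.2 388.1] 0.2
top mallethead 96 z 0.06 mean [ 0.476  -0.329   0.0599] rect [ 476.  -329.6] [34.2 33.2] 88.3
top handle 209 z 0.0398 mean [ 0.561  -0.3436  0.0395] rect [ 561.4 -343.7] [ 19.4 125.8] 81.3
top knob 66 z 0.1909 mean [ 0.5331 -0.0134  0.1904] rect [533.2 -14.1] [29.  19.1] 8.3
top anviltop 133 z 0.0838 mean [0.5037 0.1992 0.0841] rect [504.5 197.1] [68.8 25. ] 9.9
top tubetop 66 z 0.0706 mean [0.5099 0.1639 0.0679] rect [506.5 162.3] [63.7 55.1] 6.2
top pin 74 z 0.0482 mean [0.5803 0.0822 0.0476] rect [580.9  91.8] [50.8 36.8] 87.7
top base 1810 z 0.0123 mean [0.5206 0.0646 0.0122] rect [529.4  56. ] [176.2 388.1] 0.2
side clamp all 4437 z 0.043 mean [0.5234 0.0168 0.0512] rect [540.8  53.1] [133.1 327.6] 7.9
side mallethead 334 z 0.0591 mean [ 0.4772 -0.3349  0.0586] rect [ 477.6 -333. ] [35.2 34.1] 6.0
side handle 809 z 0.0388 mean [ 0.562  -0.3491  0.0382] rect [ 562.1 -347.3] [ 19.5 127.4] 81.0
side knob 145 z 0.1855 mean [ 0.5334 -0.0214  0.1844] rect [533.7 -18.7] [29.6 18.2] 4.3
side anviltop 122 z 0.0827 mean [0.5033 0.1944 0.0823] rect [503.9 195.4] [69.6 23.2] 1.7
side tubetop 378 z 0.063 mean [0.5095 0.1611 0.0625] rect [506.9 161.6] [64.4 65.6] 7.8
side pin 96 z 0.0431 mean [0.5885 0.0796 0.0432] rect [586.1  89.7] [54.2 40.1] 75.8
side base 1497 z 0.0113 mean [ 0.5145 -0.0042  0.0114] rect [540.8  53.1] [133.1 327.6] 7.9
```

View pics/topz.png

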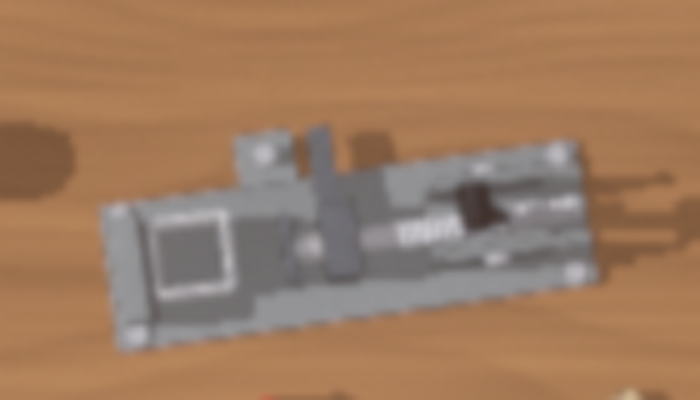

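View pics/sidez.png

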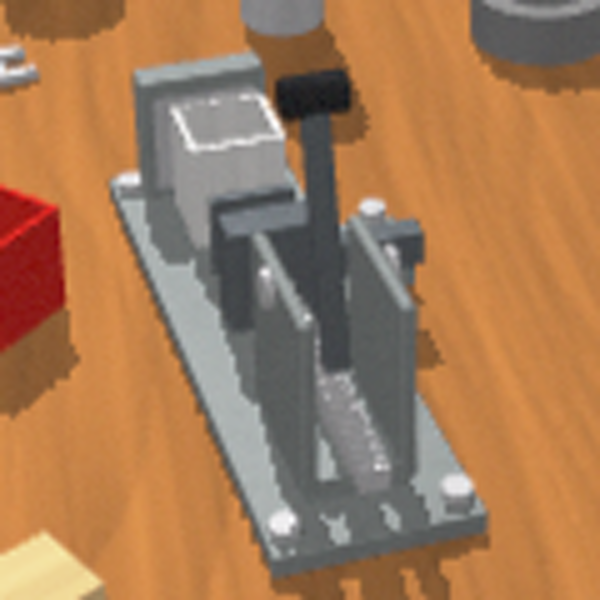

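```bash
python3 -m handwheel '[[[0,0,10.4,0,0,0,0.08],[0,0,10.4,0,0,0,0.08],[0,0,10.35,0,0,0,0.08],[0,0,0,0.0345,-0.0402,0.0137,0.08],[0,0,0,0.0345,-0.0402,0.0137,0.08],[0,0,0,0.0345,-0.0402,0.0137,0.08],[0,0,0,0.0345,-0.0402,0.0137,0.08],[0,0,0,0.0345,-0.0402,0.0137,0.08],[0,0,0,0.0345,-0.0402,0.0137,0.08],[0,0,0,0.0345,-0.0402,0.0137,0.08]]]' 120
python3 - <<'E'
from h import *
# triangulate pin
R=[]
for n,px in [('top',(263,200.4)),('side',(294.4,231.4))]:
    c=env.calibration(n);M=c['world_from_camera'];d=np.array([(px[0]-c['cx'])/c['fx'],-(px[1]-c['cy'])/c['fy'],-1.])
    d=M[:3,:3]@d;o=M[:3,3]; print(n,o+d*(0.042-o[2])/d[2])
E
```

```text
clock: 2.7
position: [0.5196, -0.3375, 0.1601]
eef_rot: [[0.988, -0.156, 0.0], [-0.156, -0.988, -0.0], [0.0, 0.0, -1.0]]
ft_force: [1.1, 0.1, -1.0]
grip_width: 0.936
top [0.58144498 0.11032966 0.042     ]
side [0.58361395 0.10574161 0.042     ]
```

```bash
python3 - <<'E'
from h import *
o=env.get_obs()
p,d=env.get_image('wrist'); cv2.imwrite('pics/w1.png',p[:,:,::-1])
P=wcloud(d,env.calibration('wrist'),o['position'],o['eef_rot'])
print(o['clock'],o['position'])
for nm,lo,hi in [('head',(.42,-.4,.052),(.52,-.28,.075)),('handle',(.5,-.4,.033),(.68,-.27,.048))]:
    q=P[((P>lo)&(P<hi)).all(-1)].astype(np.float32); r=cv2.minAreaRect(q[:,:2]*1000) if len(q)>3 else None
    print(nm,len(q),q.mean(0),r)
E
```

```text
2.7 [ 0.51959169 -0.33746135  0.16007332]
head 1697 [ 0.4800296  -0.33243018  0.06059302] ((478.19189453125, -332.0244140625), (35.03069305419922, 34.776039123535156), 54.37075424194336)
handle 3999 [ 0.5637583  -0.34689873  0.04081298] ((561.4827880859375, -346.7102355957031), (18.272348403930664, 127.6446762084961), 80.40115356445312)
```

View pics/w1.png

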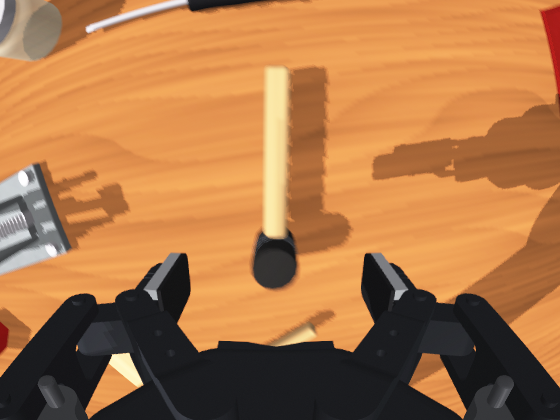

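The wrist view shows the mallet's head at (275,258) and its handle going up at column 277. In 3D the head is at (0.478, -0.332) and the handle lies about 1.5 mm off the tool axis. I'll descend and grip.

```bash
python3 -m handwheel '[[[0,0,0.5,0,0.0015,0.04,0.07],[0,0,0,0,0,0.04,0.06],[0,0,0,0,0,0.03,0.05],[0,0,0,0,0,0.013,0.045],[0,0,0,0,0,0,0.03],[0,0,0,0,0,0,0.01],[0,0,0,0,0,0,0.005],[0,0,0,0,0,0,0.005],[0,0,0,0,0,0,0.005]]]' 120
python3 -m handwheel '[[[0,0,0,0,0,0,0.005],[0,0,0,0,0,-0.02,0.005],[0,0,0,0,0,-0.02,0.005],[0,0,0,0,0,-0.02,0.005],[0,0,0,0,0,0,0.005]]]' 120
```

```text
clock: 3.88
position: [0.5187, -0.3406, 0.0385]
eef_rot: [[0.986, -0.165, 0.002], [-0.165, -0.986, -0.001], [0.002, 0.001, -1.0]]
ft_force: [-0.2, 0.3, 8.2]
grip_width: 0.184
clock: 4.5
position: [0.5187, -0.3406, 0.0988]
eef_rot: [[0.986, -0.165, 0.002], [-0.165, -0.986, -0.002], [0.002, 0.001, -1.0]]
ft_force: [0.9, 0.4, -3.2]
grip_width: 0.187
```

```bash
python3 - <<'E'
from h import *
o=env.get_obs()
p,d=env.get_image('wrist'); cv2.imwrite('pics/w2.png',p[:,:,::-1])
P=wcloud(d,env.calibration('wrist'),o['position'],o['eef_rot'])
q=P[(P[...,2]>.08)&(P[...,0]>.535)&(P[...,0]<.64)&(P[...,1]<-.32)&(P[...,1]>-.37)]
print(len(q)); 
for a in np.arange(.535,.64,.02):
    s=q[(q[:,0]>a)&(q[:,0]<a+.02)]; print(round(a,3),len(s),np.median(s,0) if len(s) else '')
q=P[(P[...,2]>.112)&(P[...,0]>.44)&(P[...,0]<.51)&(P[...,1]<-.30)&(P[...,1]>-.37)]
print(len(q),q.mean(0),np.percentile(q[:,0],[2,98]),np.percentile(q[:,1],[2,98]),np.percentile(q[:,2],[5,50,95]))
p,d=env.get_image('side'); cv2.imwrite('pics/s2.png',p[:,:,::-1])
E
```

```text
19648
0.535 10512 [ 0.53885178 -0.33564954  0.16392789]
0.555 2598 [ 0.56527126 -0.34922848  0.10128205]
0.575 2768 [ 0.58511527 -0.35268846  0.10135803]
0.595 2711 [ 0.60487983 -0.35625521  0.10141557]
0.615 1059 [ 0.61909503 -0.35810066  0.10124793]
0.635 0 
86 [ 0.50781859 -0.36046578  0.12453008] [0.50369213 0.509892  ] [-0.36998702 -0.34725351] [0.11218965 0.13066918 0.13303137]
```

View pics/s2.png

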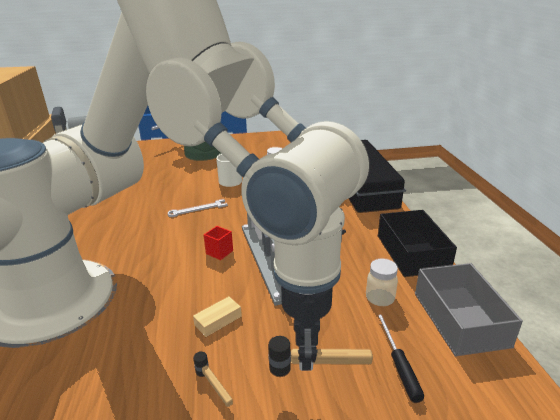

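The mallet is held level, head at about (280,355) in the side view, with its face 37.6 mm below the TCP. Next I'll carry it over the pin.

```bash
python3 -m handwheel '[[[0,0,0,0,0,-0.05,0.005],[0,0,0,0.0515,-0.0087,-0.03,0.005],[0,0,0,0.0516,-0.0086,-0.02,0.005],[0,0,0,-0.0073,-0.0434,0,0.005],[0,0,0,-0.0073,-0.0435,0,0.005],[0,0,0,-0.0073,-0.0435,0,0.005],[0,0,0,-0.0073,-0.0435,0,0.005],[0,0,0,-0.0073,-0.0435,0,0.005],[0,0,0,-0.0073,-0.0435,0,0.005],[0,0,0,-0.0073,-0.0435,0,0.005]]]' 120
python3 -m handwheel '[[[0,0,0,-0.0073,-0.0435,0,0.005],[0,0,0,-0.0073,-0.0435,0,0.005],[0,0,0,-0.0070,-0.0434,0,0.005],[0,0,0,0,0,0.04,0.005],[0,0,0,0,0,0.03,0.005],[0,0,0,0,0,0,0.005]]]' 120
python3 - <<'E'
from h import *
for n in ['top','side','wrist']:
    p,d=env.get_image(n); cv2.imwrite(f'pics/{n}3.png',p[:,:,::-1])
E
```

```text
clock: 5.85
position: [0.6218, -0.0299, 0.1961]
eef_rot: [[0.986, -0.165, -0.002], [-0.165, -0.986, 0.0], [-0.002, 0.0, -1.0]]
ft_force: [0.4, -0.5, -3.0]
grip_width: 0.19
clock: 6.6
position: [0.6207, 0.1008, 0.1245]
eef_rot: [[0.986, -0.165, -0.006], [-0.165, -0.986, -0.0], [-0.006, 0.001, -1.0]]
ft_force: [-0.3, -0.0, -2.2]
grip_width: 0.188
```

View pics/side3.png

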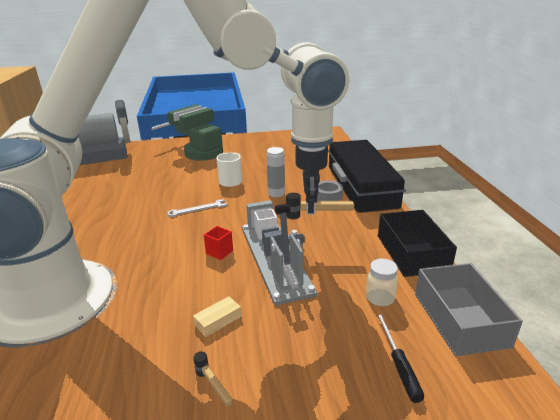

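View pics/wrist3.png

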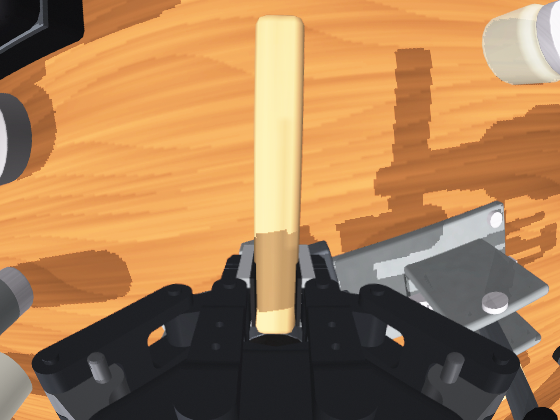

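View pics/top3.png

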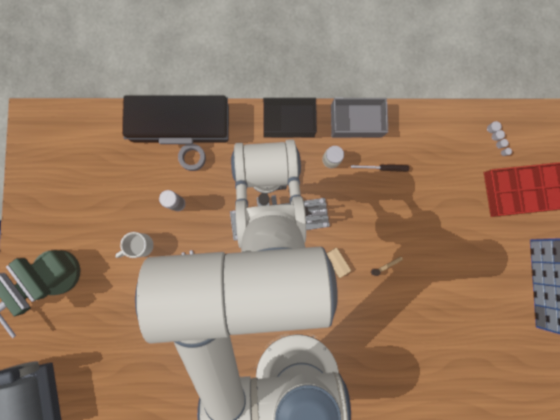

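```bash
python3 -m handwheel '[[[0,0,0,0.0025,0,0.03,0.005],[0,0,0,0,0,0.011,0.005],[0,0,0,0,0,0.005,0.005],[0,0,0,0,0,0.005,0.005],[0,0,0,0,0,0.005,0.005],[0,0,0,0,0,0.003,0.005],[0,0,0,0,0,0.002,0.005]]]' 120
```

```text
clock: 7.62
position: [0.6255, 0.1004, 0.0666]
eef_rot: [[0.986, -0.165, 0.001], [-0.165, -0.986, 0.0], [0.001, -0.0, -1.0]]
ft_force: [1.5, -1.0, 3.2]
grip_width: 0.187
```

```bash
python3 -m handwheel '[[[0,0,0,-0.002,0,0.003,0.005],[0,0,0,0,0,0.002,0.005],[0,0,0,0,0,0.002,0.005],[0,0,0,0,0,0.001,0.005]]]' 120
python3 - <<'E'
from h import *
for n in ['side']:
    p,d=env.get_image(n); cv2.imwrite(f'pics/{n}4.png',p[:,:,::-1]); cv2.imwrite('pics/side4z.png',cv2.resize(p[170:290,230:370,::-1],None,fx=5,fy=5,interpolation=cv2.INTER_CUBIC))
E
```

```text
clock: 8.12
position: [0.6249, 0.1009, 0.0602]
eef_rot: [[0.986, -0.165, 0.004], [-0.165, -0.986, 0.0], [0.004, -0.001, -1.0]]
ft_force: [4.6, -1.0, 32.5]
grip_width: 0.188
```

View pics/side4z.png

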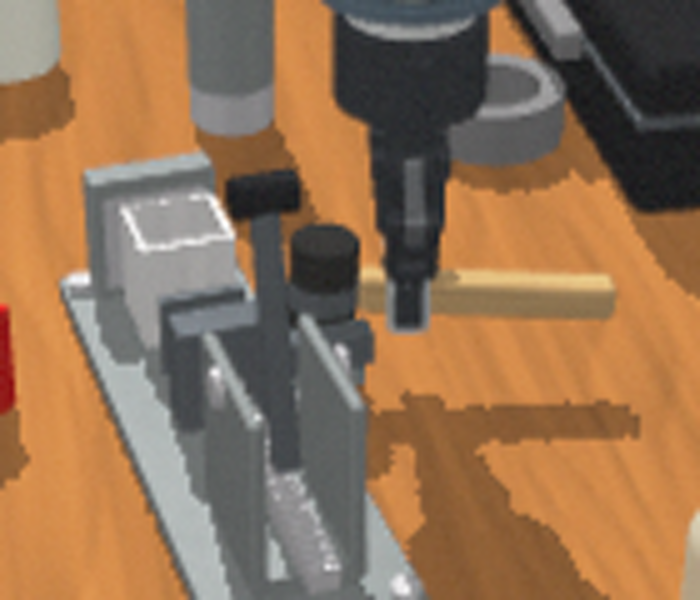

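The force jumped to 32 N at TCP z 0.060, so the pin has bottomed. Now I'll lift and carry the mallet back to where it stood.

```bash
python3 -m handwheel '[[[0,0,0,0,0,-0.02,0.005],[0,0,0,0,0,-0.06,0.005],[0,0,0,0,0,-0.055,0.005],[0,0,0,0.0081,0.0484,0,0.005],[0,0,0,0.0081,0.0484,0,0.005],[0,0,0,0.0081,0.0484,0,0.005],[0,0,0,0.0081,0.0484,0,0.005],[0,0,0,0.0081,0.0484,0,0.005],[0,0,0,0.0081,0.0484,0,0.005],[0,0,0,0.0081,0.0484,0,0.005]]]' 120
python3 -m handwheel '[[[0,0,0,0.0081,0.0484,0,0.005],[0,0,0,0.0081,0.0484,0,0.005],[0,0,0,-0.0523,0.0088,0.02,0.005],[0,0,0,-0.0523,0.0088,0.02,0.005],[0,0,0,0,0,0.04,0.005],[0,0,0,0,0,0.04,0.005],[0,0,0,0,0,0.02,0.005],[0,0,0,0,0,0,0.005]]]' 120
```

```text
clock: 9.43
position: [0.6221, -0.2438, 0.1924]
eef_rot: [[0.986, -0.165, -0.002], [-0.165, -0.986, 0.001], [-0.002, -0.001, -1.0]]
ft_force: [0.6, -0.6, -2.1]
grip_width: 0.187
clock: 10.42
position: [0.5157, -0.3398, 0.0515]
eef_rot: [[0.986, -0.165, -0.004], [-0.165, -0.986, 0.003], [-0.004, -0.002, -1.0]]
ft_force: [0.2, -0.1, -1.0]
grip_width: 0.187
```

```bash
python3 - <<'E'
from h import *
z=np.load('pics/top0.npz')
p,d=env.get_image('top'); np.savez('pics/top5.npz',p=p,d=d); cv2.imwrite('pics/top5.png',p[:,:,::-1])
P=cloud(d,env.calibration('top'))
q=P[((P>(.56,.09,.005))&(P<(.61,.135,.06))).all(-1)]; print(len(q),np.round(np.sort(q[:,2])[::-1][:12],4))
P0=cloud(z['d'],env.calibration('top'));q=P0[((P0>(.56,.09,.005))&(P0<(.61,.135,.06))).all(-1)]; print(len(q),np.round(np.sort(q[:,2])[::-1][:12],4))
cv2.imwrite('pics/top5z.png',cv2.resize(p[170:250,210:350,::-1],None,fx=5,fy=5,interpolation=cv2.INTER_CUBIC))
p,d=env.get_image('side'); cv2.imwrite('pics/side5.png',p[:,:,::-1])
E
```

```text
143 [0.0293 0.0269 0.0269 0.0268 0.0263 0.0262 0.0262 0.0259 0.0256 0.0256
 0.0254 0.0252]
142 [0.045  0.0443 0.0436 0.0434 0.0433 0.0418 0.0414 0.0412 0.0398 0.0397
 0.0384 0.0366]
```

View pics/top5z.png

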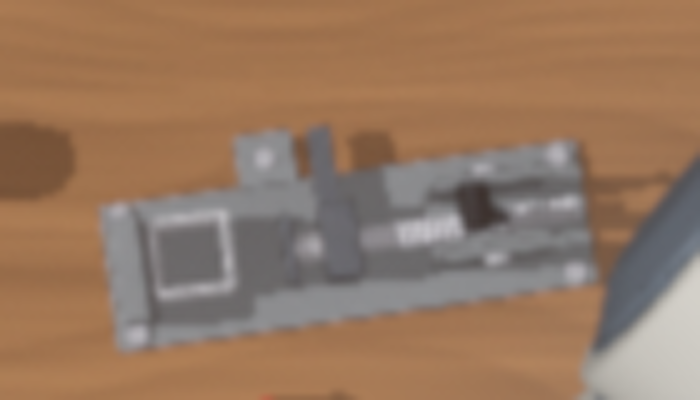

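View pics/side5.png

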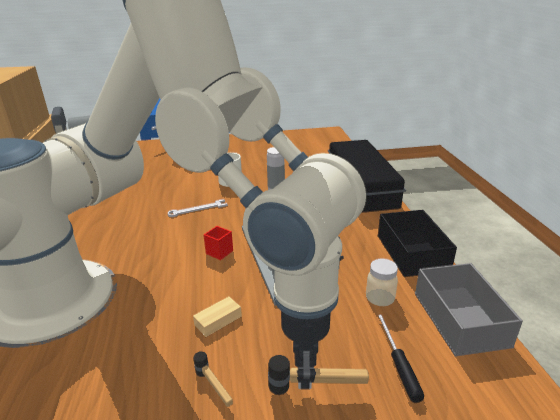

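The pin top dropped from about 0.044 to 0.027 m, which is fully down. The jaw is unmoved. I'll lower the mallet the last 13 mm.

```bash
python3 -m handwheel '[[[0,0,0,0,0,0.006,0.005],[0,0,0,0,0,0.004,0.005],[0,0,0,0,0,0.0025,0.005],[0,0,0,0,0,0,0.005]]]' 120
```

```text
clock: 11.02
position: [0.517, -0.341, 0.0408]
eef_rot: [[0.986, -0.165, -0.0], [-0.165, -0.986, 0.0], [-0.0, -0.0, -1.0]]
ft_force: [-1.1, 0.4, -3.5]
grip_width: 0.184
```

```bash
python3 -m handwheel '[[[0,0,0,0,0,0.0015,0.005],[0,0,0,0,0,0.001,0.005],[0,0,0,0,0,0.0005,0.005]]]' 120
```

```text
clock: 11.4
position: [0.5171, -0.341, 0.0378]
eef_rot: [[0.986, -0.165, -0.0], [-0.165, -0.986, -0.0], [-0.0, 0.0, -1.0]]
ft_force: [1.0, 0.5, -0.4]
grip_width: 0.187
```

```bash
python3 -m handwheel '[[[0,0,0,0,0,0.0005,0.005],[0,0,0,0,0,0,0.03],[0,0,0,0,0,0,0.05],[0,0,0,0,0,0,0.05],[0,0,0,0,0,-0.02,0.06],[0,0,0,0,0,-0.05,0.06],[0,0,0,0,0,-0.06,0.06],[0,0,0,0,0,-0.06,0.06]]]' 120
python3 - <<'E'
from h import *
o=env.get_obs()
p,d=env.get_image('wrist'); cv2.imwrite('pics/w6.png',p[:,:,::-1])
P=wcloud(d,env.calibration('wrist'),o['position'],o['eef_rot'])
for nm,lo,hi in [('head',(.42,-.4,.05),(.52,-.28,.075)),('handle',(.5,-.4,.033),(.68,-.27,.048))]:
    q=P[((P>lo)&(P<hi)).all(-1)].astype(np.float32); r=cv2.minAreaRect(q[:,:2]*1000) if len(q)>3 else None
    print(nm,len(q),q.mean(0),q[:,2].std(),r)
E
```

```text
clock: 12.4
position: [0.5168, -0.3409, 0.2292]
eef_rot: [[0.986, -0.165, -0.0], [-0.165, -0.986, 0.0], [-0.0, -0.0, -1.0]]
ft_force: [0.1, -0.6, 0.5]
grip_width: 0.706
head 1124 [ 0.47701135 -0.33466873  0.06051451] 0.0021726494 ((475.5536193847656, -334.3701171875), (34.869590759277344, 35.406517028808594), 25.95871353149414)
handle 2401 [ 0.562079   -0.34896597  0.04084855] 0.0010883511 ((560.4192504882812, -348.7291259765625), (17.88778305053711, 125.16241455078125), 80.89781951904297)
```

View pics/w6.png

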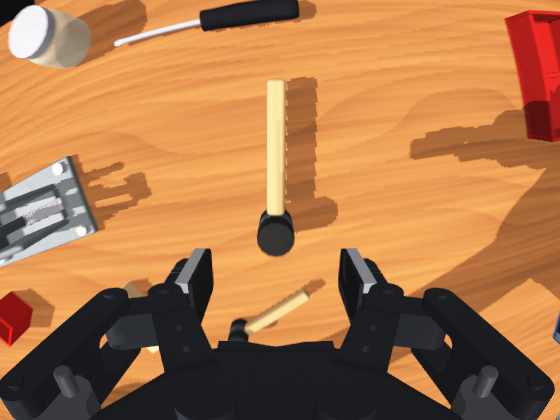

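```bash
python3 - <<'E'
from h import *
print(env.get_obs()['q'])
z=np.load('pics/top5.npz'); P=cloud(z['d'],env.calibration('top'))
# clamp frame
th=np.deg2rad(7.9); o=np.array([.5253,.042]); d=np.array([-np.sin(th),np.cos(th)]); y=np.array([-d[1],d[0]])
Q=P[...,:2]-o; X=Q@d; Y=Q@y; Z=P[...,2]
m=(abs(Y)<20e-3)&(X>-.02)&(X<.2)
for a in np.arange(-.02,.19,.004):
    s=Z[m&(X>=a)&(X<a+.004)]; print(round(a,3),len(s),np.round(np.percentile(s,[10,50,90]),3) if len(s) else '')
E
```

```text
[-3.89229014e+01  2.88021184e+01  7.93564295e+01  4.36459251e-04
  7.12597823e+01  6.05583564e+01]
-0.02 12 [0.008 0.015 0.044]
-0.016 13 [0.01  0.012 0.042]
-0.012 16 [0.011 0.015 0.043]
-0.008 16 [0.011 0.018 0.046]
-0.004 13 [0.011 0.014 0.041]
0.0 12 [0.009 0.013 0.042]
0.004 8 [0.01  0.029 0.042]
0.008 12 [0.07  0.071 0.074]
0.012 16 [0.069 0.072 0.076]
0.016 13 [0.069 0.072 0.076]
0.02 16 [0.07  0.074 0.078]
0.024 16 [0.071 0.074 0.077]
0.028 15 [0.069 0.074 0.078]
0.032 18 [0.013 0.039 0.065]
0.036 14 [0.011 0.015 0.052]
0.04 13 [0.011 0.014 0.057]
0.044 15 [0.009 0.015 0.054]
0.048 11 [0.046 0.063 0.068]
0.052 14 [0.066 0.068 0.07 ]
0.056 16 [0.012 0.063 0.069]
0.06 15 [0.01  0.014 0.016]
0.064 14 [0.009 0.012 0.016]
0.068 15 [0.01  0.013 0.017]
0.072 13 [0.009 0.011 0.014]
0.076 13 [0.009 0.011 0.015]
0.08 11 [0.011 0.012 0.016]
0.084 16 [0.009 0.012 0.016]
0.088 14 [0.008 0.013 0.017]
0.092 16 [0.01  0.038 0.074]
0.096 12 [0.012 0.069 0.072]
0.1 10 [0.008 0.012 0.016]
0.104 12 [0.012 0.015 0.016]
0.108 13 [0.01  0.013 0.017]
0.112 14 [0.009 0.013 0.02 ]
0.116 12 [0.009 0.013 0.017]
0.12 14 [0.01  0.013 0.056]
0.124 12 [0.011 0.014 0.019]
0.128 12 [0.011 0.013 0.015]
0.132 14 [0.009 0.012 0.017]
0.136 15 [0.008 0.014 0.024]
0.14 25 [0.019 0.07  0.074]
0.144 3 [0.01  0.011 0.011]
0.148 28 [0.013 0.07  0.083]
0.152 14 [0.081 0.085 0.087]
0.156 18 [0.08  0.084 0.086]
0.16 15 [0.081 0.084 0.089]
0.164 15 [0.084 0.085 0.089]
0.168 5 [0.081 0.083 0.086]
0.172 5 [0.01  0.011 0.014]
0.176 11 [0.009 0.012 0.014]
0.18 13 [-0.002  0.     0.003]
0.184 13 [-0.003  0.     0.006]
0.188 16 [-0.003  0.     0.004]
```

```bash
python3 -m handwheel '[[[0,0,-9.8,0,0,-0.04,0.06],[0,0,-9.8,0,0,0,0.06],[0,0,-9.8,0,0,0,0.06],[0,0,-9.8,0,0,0,0.06],[0,0,-9.8,0,0,0,0.06],[0,0,-9.8,0,0,0,0.06],[0,0,-9.8,0,0,0,0.06],[0,0,-9.8,0,0,0,0.06],[0,0,-9.8,0,0,0,0.06],[0,0,-9.8,0,0,0,0.06]]]' 40
python3 -m handwheel '[[[0,0,-9.4,0,0,0,0.06],[0,0,0,0.053,0.0101,0,0.06],[0,0,0,0.053,0.0101,0,0.06],[0,0,0,0.053,0.0101,0,0.06],[0,0,0,0.053,0.0101,0,0.06],[0,0,0,0.053,0.0101,0,0.06],[0,0,0,0.053,0.0101,0,0.06],[0,0,0,0,0,0,0.06]]]' 40
python3 - <<'E'
from h import *
o=env.get_obs()
p,d=env.get_image('wrist'); cv2.imwrite('pics/w7.png',p[:,:,::-1])
P=wcloud(d,env.calibration('wrist'),o['position'],o['eef_rot'])
np.savez('pics/w7.npz',P=P,p=p)
q=P[((P>(.5,-.08,.165))&(P<(.57,.03,.2))).all(-1)].astype(np.float32)
print(len(q),q.mean(0),cv2.minAreaRect(q[:,:2]*1000),np.percentile(q[:,2],[5,50,95]))
q=q[q[:,2]>.183];print(len(q),q.mean(0),cv2.minAreaRect(q[:,:2]*1000))
E
```

```text
clock: 13.7
position: [0.5169, -0.341, 0.2673]
eef_rot: [[0.02, 1.0, -0.0], [1.0, -0.02, 0.0], [0.0, -0.0, -1.0]]
ft_force: [-0.3, -0.6, -0.9]
grip_width: 0.704
clock: 14.7
position: [0.5331, -0.0145, 0.2674]
eef_rot: [[-0.142, 0.99, -0.0], [0.99, 0.142, 0.001], [0.001, 0.0, -1.0]]
ft_force: [-0.1, -0.5, 0.3]
grip_width: 0.705
1392 [ 0.53415    -0.01292069  0.19169544] ((534.3836669921875, -14.597467422485352), (29.577238082885742, 18.657751083374023), 8.125304222106934) [0.18578038 0.19256917 0.19454227]
1389 [ 0.5341423  -0.01293654  0.19171633] ((534.3836669921875, -14.597467422485352), (29.577238082885742, 18.657751083374023), 8.125304222106934)
```

View pics/w7.png

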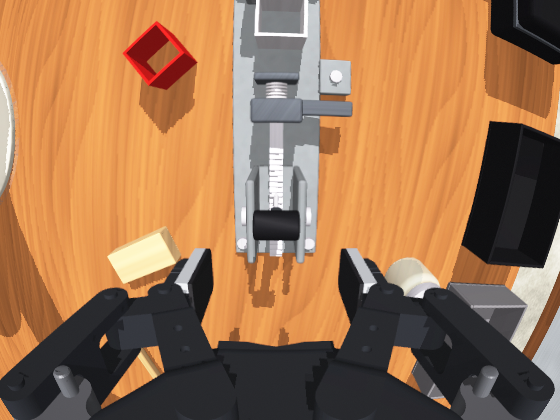

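The knob is at (277,225), within about 1 mm of the tool axis. The pad at (277,78) and the tube at (281,20) are in view, so this camera can watch the clamping. I'll descend and pinch the knob.

```bash
python3 -m handwheel '[[[0,0,0,0,0.0012,0.04,0.06],[0,0,0,0,0,0.03,0.055],[0,0,0,0,0,0.0085,0.05],[0,0,0,0,0,0,0.03],[0,0,0,0,0,0,0.02],[0,0,0,0,0,0,0.02],[0,0,0,0,0,0,0.02]]]' 60
python3 - <<'E'
from h import *
o=env.get_obs()
p,d=env.get_image('wrist'); cv2.imwrite('pics/w8.png',p[:,:,::-1]); np.savez('pics/w8.npz',p=p,d=d,pos=o['position'],R=o['eef_rot'])
E
```

```text
clock: 15.62
position: [0.534, -0.0182, 0.1897]
eef_rot: [[-0.138, 0.99, -0.001], [0.99, 0.138, -0.001], [-0.001, -0.001, -1.0]]
ft_force: [-4.8, -4.3, -6.3]
grip_width: 0.34
```

View pics/w8.png

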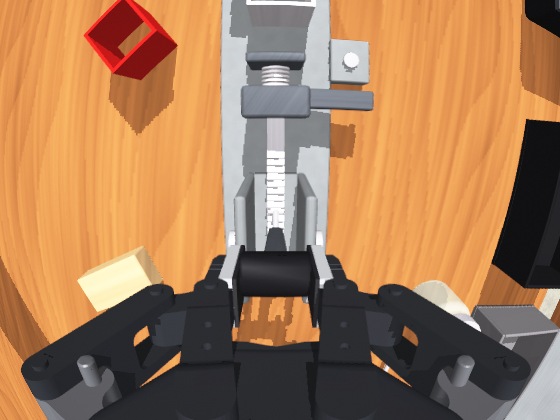

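```bash
python3 -m handwheel '[[[0,0,0,-0.00475,0,-0.0009,0.02],[0,0,0,-0.00475,0,-0.0007,0.02],[0,0,0,-0.00475,0,-0.0004,0.02],[0,0,0,-0.00475,0,-0.0001,0.02],[0,0,0,-0.00475,0,0.0001,0.02],[0,0,0,-0.00475,0,0.0004,0.02],[0,0,0,-0.00475,0,0.0007,0.02],[0,0,0,0,0,0,0.02]]]' 40
python3 - <<'E'
from h import *
o=env.get_obs()
p,d=env.get_image('wrist'); cv2.imwrite('pics/w9.png',p[:,:,::-1]); np.savez('pics/w9.npz',p=p,d=d,pos=o['position'],R=o['eef_rot'])
E
```

```text
clock: 16.68
position: [0.5385, -0.0502, 0.1905]
eef_rot: [[-0.137, 0.991, -0.001], [0.991, 0.137, 0.001], [0.001, -0.001, -1.0]]
ft_force: [-6.2, 6.7, -1.7]
grip_width: 0.342
```

View pics/w9.png

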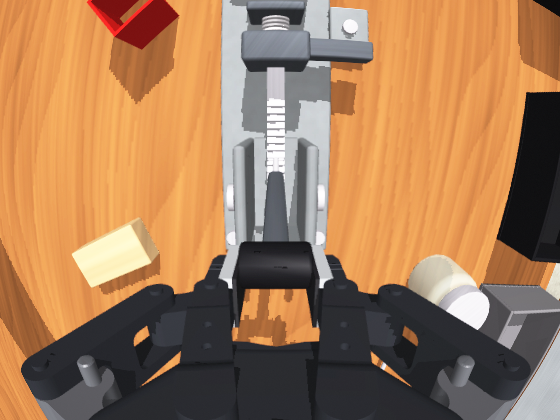

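```bash
cat >> h.py <<'E'
TH=np.deg2rad(7.95)
def clampXY(P,o=(.5253,.042)):
    d=np.array([-np.sin(TH),np.cos(TH)]); y=np.array([-d[1],d[0]]); Q=P[...,:2]-np.array(o); return Q@d,Q@y,P[...,2]
def meas(P):
    X,Y,Z=clampXY(P)
    def rng(m):
        x=X[m]; return (len(x),)+tuple(np.round(np.percentile(x,[2,50,98])*1000,1)) if len(x)>5 else len(x)
    print('head',rng((abs(Y)<.021)&(Z>.0705)&(Z<.08)&(X>-.01)&(X<.09)),
     'plate',rng((abs(Y)<.018)&(Z>.062)&(Z<.0705)&(X>.035)&(X<.125)),
     'wing',rng((Y<-.04)&(Y>-.074)&(Z>.042)&(Z<.056)&(X<.1)&(X>-.05)),
     'pin',rng((Y<-.055)&(Y>-.075)&(Z>.0215)&(Z<.030)&(X>.04)&(X<.08)),
     'tubetop',rng((abs(Y)<.022)&(Z>.069)&(Z<.078)&(X>.085)&(X<.148)),'anvil',rng((abs(Y)<.03)&(Z>.079)&(Z<.09)&(X>.13)))
E
python3 - <<'E'
from h import *
c=env.calibration('wrist')
z=np.load('pics/w7.npz'); meas(z['P'])
for k in ['w8','w9']:
    z=np.load(f'pics/{k}.npz'); meas(wcloud(z['d'],c,z['pos'],z['R']))
E
python3 -m handwheel '[[[0,0,0,0.00675,-0.0005,-0.001,0.02],[0,0,0,0.00675,-0.0005,-0.0004,0.02],[0,0,0,0.00675,0,0,0.02],[0,0,0,0.00675,0,0.0005,0.02],[0,0,0,0.00625,0,0.001,0.02],[0,0,0,0,0,0,0.02]]]' 40
python3 - <<'E'
from h import *
o=env.get_obs()
p,d=env.get_image('wrist'); cv2.imwrite('pics/w10.png',p[:,:,::-1]); np.savez('pics/w10.npz',p=p,d=d,pos=o['position'],R=o['eef_rot'])
meas(wcloud(d,env.calibration('wrist'),o['position'],o['eef_rot']))
E
```

```text
head (1068, np.float64(8.2), np.float64(19.7), np.float64(30.5)) plate (391, np.float64(49.2), np.float64(53.5), np.float64(105.7)) wing (486, np.float64(15.6), np.float64(23.2), np.float64(30.9)) pin (338, np.float64(42.2), np.float64(60.4), np.float64(78.6)) tubetop (300, np.float64(92.0), np.float64(94.9), np.float64(128.9)) anvil 0
head (1927, np.float64(7.5), np.float64(19.0), np.float64(30.7)) plate (747, np.float64(48.9), np.float64(53.9), np.float64(93.3)) wing (841, np.float64(15.2), np.float64(23.0), np.float64(30.9)) pin (476, np.float64(42.5), np.float64(59.8), np.float64(78.4)) tubetop (323, np.float64(92.1), np.float64(93.6), np.float64(96.3)) anvil 0
head (1848, np.float64(17.4), np.float64(28.4), np.float64(40.4)) plate (549, np.float64(58.6), np.float64(61.6), np.float64(66.5)) wing (852, np.float64(24.8), np.float64(31.8), np.float64(40.4)) pin (383, np.float64(49.0), np.float64(61.2), np.float64(78.7)) tubetop 0 anvil 0
clock: 17.48
position: [0.5342, -0.019, 0.1906]
eef_rot: [[-0.139, 0.99, 0.002], [0.99, 0.139, -0.003], [-0.004, 0.001, -1.0]]
ft_force: [-3.3, -21.4, 10.3]
grip_width: 0.341
head (1933, np.float64(17.4), np.float64(28.8), np.float64(40.9)) plate (721, np.float64(59.0), np.float64(63.6), np.float64(93.3)) wing (853, np.float64(25.1), np.float64(32.7), np.float64(41.0)) pin (464, np.float64(46.0), np.float64(60.7), np.float64(78.2)) tubetop (308, np.float64(91.9), np.float64(93.4), np.float64(95.6)) anvil 0
```

```bash
python3 -m handwheel '[[[0,0,0,-0.0053,0,-0.0009,0.02],[0,0,0,-0.0053,0,-0.0007,0.02],[0,0,0,-0.0053,0,-0.0004,0.02],[0,0,0,-0.0053,0,0,0.02],[0,0,0,-0.0053,0,0.0004,0.02],[0,0,0,-0.0053,0,0.0007,0.02],[0,0,0,-0.0053,0,0.0007,0.02],[0,0,0,0,0,0,0.02]]]' 40
python3 - <<'E'
from h import *
o=env.get_obs()
p,d=env.get_image('wrist'); cv2.imwrite('pics/w11.png',p[:,:,::-1]); np.savez('pics/w11.npz',p=p,d=d,pos=o['position'],R=o['eef_rot'])
meas(wcloud(d,env.calibration('wrist'),o['position'],o['eef_rot']))
E
python3 -m handwheel '[[[0,0,0,0.0065,0,-0.0008,0.02],[0,0,0,0.0065,0,-0.0004,0.02],[0,0,0,0.0065,0,0,0.02],[0,0,0,0.0065,0,0.0004,0.02],[0,0,0,0.0065,0,0.0008,0.02],[0,0,0,0.0025,0,0,0.02],[0,0,0,0,0,0,0.02]]]' 40
python3 - <<'E'
from h import *
o=env.get_obs()
p,d=env.get_image('wrist'); cv2.imwrite('pics/w12.png',p[:,:,::-1]); np.savez('pics/w12.npz',p=p,d=d,pos=o['position'],R=o['eef_rot'])
meas(wcloud(d,env.calibration('wrist'),o['position'],o['eef_rot']))
E
```

```text
clock: 18.52
position: [0.5388, -0.0533, 0.1898]
eef_rot: [[-0.137, 0.991, 0.0], [0.991, 0.137, 0.002], [0.002, 0.001, -1.0]]
ft_force: [0.9, 6.3, 1.2]
grip_width: 0.341
head (1785, np.float64(29.8), np.float64(40.5), np.float64(52.5)) plate 2 wing (832, np.float64(37.4), np.float64(44.1), np.float64(52.9)) pin (192, np.float64(61.7), np.float64(68.9), np.float64(79.3)) tubetop 0 anvil 0
clock: 19.45
position: [0.5344, -0.0216, 0.1902]
eef_rot: [[-0.138, 0.99, 0.001], [0.99, 0.138, -0.004], [-0.004, 0.001, -1.0]]
ft_force: [1.4, -24.1, 3.5]
grip_width: 0.341
head (1902, np.float64(30.0), np.float64(41.0), np.float64(53.2)) plate (722, np.float64(71.4), np.float64(76.0), np.float64(93.4)) wing (842, np.float64(37.4), np.float64(44.6), np.float64(52.8)) pin (266, np.float64(58.6), np.float64(65.1), np.float64(78.5)) tubetop (129, np.float64(91.8), np.float64(92.6), np.float64(93.4)) anvil 0
```

View pics/w12.png

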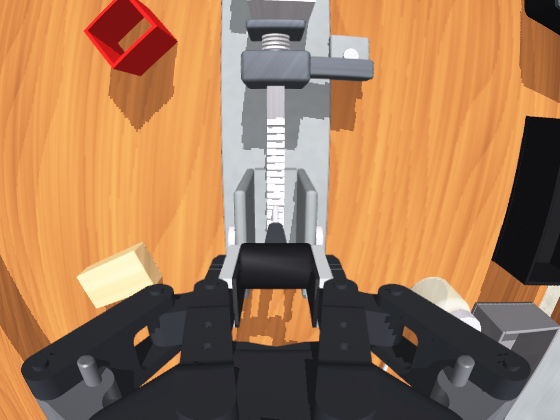

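```bash
python3 -m handwheel '[[[0,0,0,-0.005,0,-0.0009,0.02],[0,0,0,-0.005,0,-0.0007,0.02],[0,0,0,-0.005,0,-0.0004,0.02],[0,0,0,-0.005,0,0,0.02],[0,0,0,-0.005,0,0.0004,0.02],[0,0,0,-0.005,0,0.0007,0.02],[0,0,0,-0.005,0,0.0007,0.02],[0,0,0,0,0,0,0.02]]]' 60
python3 - <<'E'
from h import *
o=env.get_obs()
p,d=env.get_image('wrist'); cv2.imwrite('pics/w13.png',p[:,:,::-1]); np.savez('pics/w13.npz',p=p,d=d,pos=o['position'],R=o['eef_rot'])
meas(wcloud(d,env.calibration('wrist'),o['position'],o['eef_rot']))
E
```

```text
clock: 20.5
position: [0.5387, -0.0534, 0.1899]
eef_rot: [[-0.137, 0.991, -0.0], [0.991, 0.137, 0.002], [0.002, 0.0, -1.0]]
ft_force: [4.6, 7.4, 0.5]
grip_width: 0.339
head (1558, np.float64(41.0), np.float64(50.4), np.float64(60.9)) plate (137, np.float64(40.5), np.float64(41.0), np.float64(41.6)) wing (836, np.float64(48.7), np.float64(55.2), np.float64(64.4)) pin (129, np.float64(41.5), np.float64(49.3), np.float64(78.8)) tubetop 0 anvil 0
```

View pics/w13.png

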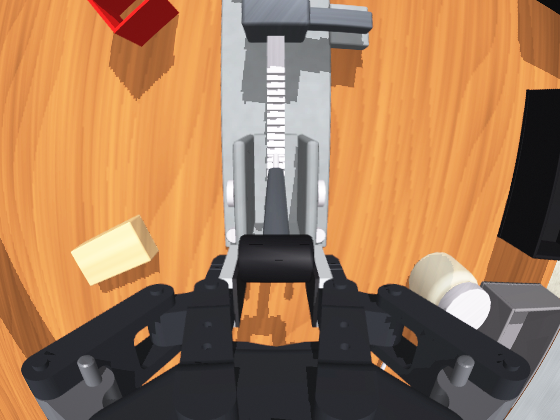

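```bash
python3 -m handwheel '[[[0,0,0,0.0065,0,-0.0008,0.02],[0,0,0,0.0065,0,-0.0004,0.02],[0,0,0,0.0065,0,0,0.02],[0,0,0,0.0065,0,0.0004,0.02],[0,0,0,0.0055,0,0.0008,0.02],[0,0,0,0,0,0,0.02]]]' 60
python3 - <<'E'
from h import *
o=env.get_obs()
p,d=env.get_image('wrist'); cv2.imwrite('pics/w14.png',p[:,:,::-1]); np.savez('pics/w14.npz',p=p,d=d,pos=o['position'],R=o['eef_rot'])
meas(wcloud(d,env.calibration('wrist'),o['position'],o['eef_rot']))
p,d=env.get_image('top'); cv2.imwrite('pics/t14.png',p[:,:,::-1])
E
```

```text
clock: 21.3
position: [0.5345, -0.0229, 0.1905]
eef_rot: [[-0.138, 0.99, 0.001], [0.99, 0.138, -0.0], [-0.0, 0.001, -1.0]]
ft_force: [2.6, -2.3, 7.6]
grip_width: 0.335
head (1825, np.float64(41.4), np.float64(52.1), np.float64(63.7)) plate (822, np.float64(40.7), np.float64(86.3), np.float64(93.3)) wing (862, np.float64(48.8), np.float64(55.9), np.float64(64.7)) pin (137, np.float64(41.5), np.float64(49.4), np.float64(78.6)) tubetop (129, np.float64(85.2), np.float64(92.4), np.float64(93.3)) anvil 0
```

View pics/w14.png

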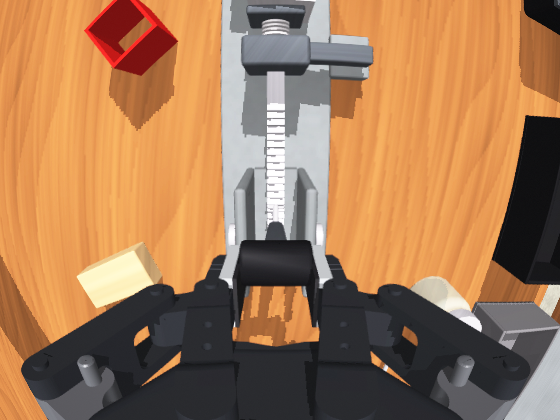

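View pics/t14.png

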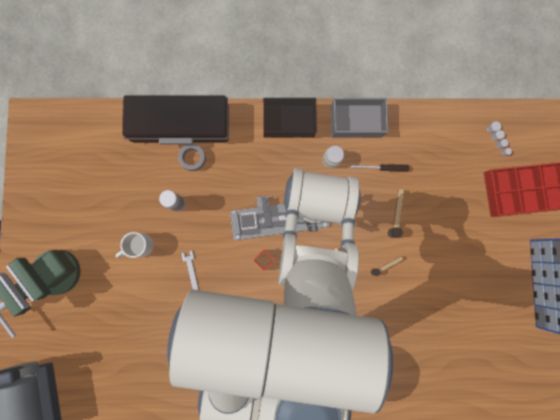

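```bash
python3 -m handwheel '[[[0,2.5,0,-0.005,0,-0.0011,0.02],[0,2.5,0,-0.005,0,-0.0011,0.02],[0,2.5,0,-0.005,0,-0.001,0.02],[0,2.5,0,-0.005,0,-0.0009,0.02],[0,2.5,0,-0.002,0,-0.0004,0.02],[0,0,0,0,0,0,0.02]]]' 60
cat > look.py <<'E'
import sys
from h import *
k=sys.argv[1]
o=env.get_obs()
p,d=env.get_image('wrist'); cv2.imwrite(f'pics/w{k}.png',p[:,:,::-1]); np.savez(f'pics/w{k}.npz',p=p,d=d,pos=o['position'],R=o['eef_rot'])
meas(wcloud(d,env.calibration('wrist'),o['position'],o['eef_rot']))
p2,d2=env.get_image('top'); np.savez(f'pics/t{k}.npz',p=p2,d=d2)
z=cv2.resize(p2[190:245,220:330,::-1],None,fx=5,fy=5,interpolation=cv2.INTER_CUBIC)
w=cv2.resize(p[:150,190:380,::-1],None,fx=2,fy=2,interpolation=cv2.INTER_CUBIC)
im=np.zeros((600,560,3),np.uint8); im[:275,:550]=z; im[290:590,:380]=w; cv2.imwrite(f'pics/L{k}.png',im)
meas(cloud(d2,env.calibration('top')))
E
python3 look.py 15
```

```text
clock: 22.15
position: [0.5373, -0.0448, 0.191]
eef_rot: [[-0.132, 0.991, -0.031], [0.967, 0.136, 0.217], [0.219, -0.001, -0.976]]
ft_force: [13.9, 7.5, -32.2]
grip_width: 0.338
head (1399, np.float64(49.3), np.float64(59.9), np.float64(72.3)) plate (678, np.float64(48.9), np.float64(91.3), np.float64(107.7)) wing (695, np.float64(57.0), np.float64(63.1), np.float64(72.0)) pin (197, np.float64(42.4), np.float64(53.8), np.float64(60.2)) tubetop (372, np.float64(91.4), np.float64(98.4), np.float64(115.8)) anvil 0
head (83, np.float64(51.6), np.float64(62.9), np.float64(74.1)) plate (29, np.float64(51.1), np.float64(93.8), np.float64(101.1)) wing (49, np.float64(58.9), np.float64(66.4), np.float64(73.9)) pin (10, np.float64(44.4), np.float64(55.0), np.float64(77.6)) tubetop (40, np.float64(92.3), np.float64(101.7), np.float64(147.6)) anvil (187, np.float64(150.0), np.float64(166.2), np.float64(730.8))
```

View pics/L15.png

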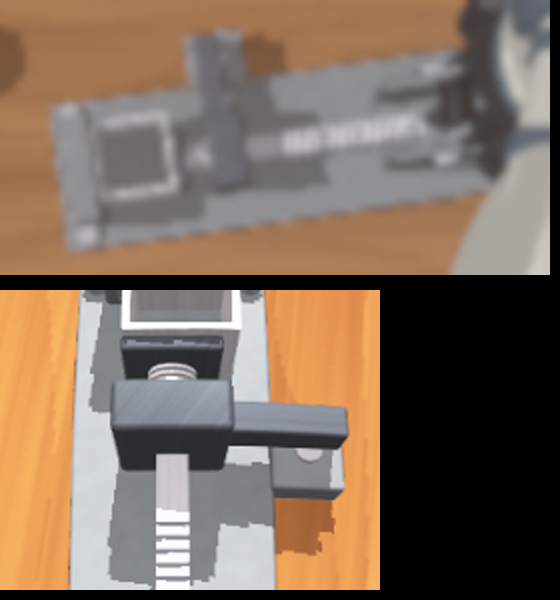

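```bash
python3 -m handwheel '[[[0,0,0,0,0,0.0015,0.02],[0,0,0,0,0,0,0.02]]]' 60
cat >> h.py <<'E'
def prof(P,x0,x1,st=.001,hw=.016):
    X,Y,Z=clampXY(P)
    for a in np.arange(x0,x1,st):
        s=Z[(abs(Y)<hw)&(X>=a)&(X<a+st)]
        s=s[s>.05]
        if len(s): print(round(a*1000,1),len(s),np.round(np.percentile(s,[10,50,90])*1000,1),end=' | ')
    print()
E
cat >> look.py <<'E'
prof(wcloud(d,env.calibration('wrist'),o['position'],o['eef_rot']),.06,.11)
print(env.get_obs()['ft_force'])
E
python3 look.py 16
```

```text
clock: 22.5
position: [0.5374, -0.0441, 0.1909]
eef_rot: [[-0.134, 0.991, -0.03], [0.967, 0.137, 0.216], [0.218, -0.0, -0.976]]
ft_force: [8.6, 3.5, -9.6]
grip_width: 0.336
head (1402, np.float64(49.2), np.float64(59.6), np.float64(71.7)) plate (677, np.float64(48.9), np.float64(91.3), np.float64(108.9)) wing (709, np.float64(56.9), np.float64(63.3), np.float64(72.5)) pin (197, np.float64(42.1), np.float64(54.4), np.float64(60.6)) tubetop (324, np.float64(90.5), np.float64(98.4), np.float64(116.2)) anvil 0
head (68, np.float64(51.4), np.float64(62.2), np.float64(73.8)) plate (44, np.float64(51.7), np.float64(91.7), np.float64(99.8)) wing (49, np.float64(58.9), np.float64(66.4), np.float64(73.9)) pin (13, np.float64(45.7), np.float64(53.8), np.float64(79.2)) tubetop (35, np.float64(94.2), np.float64(107.9), np.float64(147.3)) anvil (181, np.float64(149.8), np.float64(166.1), np.float64(729.3))
60.0 51 [73.6 74.4 75.3] | 61.0 35 [73.5 74.4 75.2] | 62.0 42 [73.3 74.1 75.1] | 63.0 48 [73.7 74.4 74.9] | 64.0 44 [73.5 74.3 75. ] | 65.0 41 [73.7 74.3 75.4] | 66.0 47 [73.6 74.2 75.2] | 67.0 42 [73.5 74.1 75.1] | 68.0 40 [73.4 74.3 75.2] | 69.0 40 [73.5 74.2 75.2] | 70.0 35 [73.3 73.8 74.6] | 71.0 43 [72.8 73.7 74.7] | 72.0 5 [72.  73.  73.2] | 80.0 8 [56.6 56.7 56.9] | 81.0 6 [55.3 56.  56.5] | 82.0 7 [54.1 55.  55.4] | 83.0 45 [51.5 54.9 57.1] | 84.0 17 [51.8 55.7 57.3] | 85.0 4 [53.7 54.7 55.2] | 86.0 32 [53.5 54.9 57. ] | 87.0 28 [51.  54.4 57.5] | 88.0 23 [54.2 56.6 66.7] | 89.0 207 [53.8 60.1 66.6] | 90.0 127 [53.7 62.7 68.7] | 91.0 42 [66.2 67.8 69. ] | 92.0 42 [67.2 68.2 69.1] | 93.0 33 [67.5 68.3 68.9] | 94.0 35 [67.2 68.1 69.3] | 95.0 38 [67.4 68.1 68.8] | 96.0 34 [67.  67.9 68.7] | 97.0 97 [67.3 70.4 72.9] | 98.0 85 [66.8 71.8 73.8] | 99.0 35 [72.1 72.9 73.8] | 100.0 8 [71.9 72.2 72.5] | 101.0 1 [70.5 70.5 70.5] | 
[ 7.346212    2.75615586 -9.15552613]
```

```bash
python3 -m handwheel '[[[0,1,0,-0.0033,0.0005,-0.0004,0.02],[0,1,0,-0.0033,0.0005,-0.0003,0.02],[0,1,0,-0.0033,0,-0.0002,0.02],[0,0,0,0,0,0,0.02],[0,0,0,0,0,0,0.02]]]' 60
python3 look.py 17
```

```text
clock: 23.22
position: [0.5387, -0.0526, 0.1897]
eef_rot: [[-0.132, 0.991, -0.039], [0.954, 0.137, 0.268], [0.271, -0.002, -0.963]]
ft_force: [0.9, 10.4, -0.1]
grip_width: 0.329
head (1235, np.float64(52.7), np.float64(62.7), np.float64(74.5)) plate (713, np.float64(52.2), np.float64(90.7), np.float64(98.6)) wing (682, np.float64(60.3), np.float64(66.4), np.float64(76.2)) pin (242, np.float64(42.7), np.float64(56.1), np.float64(64.3)) tubetop (349, np.float64(90.9), np.float64(98.6), np.float64(120.7)) anvil 0
head (86, np.float64(55.4), np.float64(65.9), np.float64(77.6)) plate (36, np.float64(54.8), np.float64(94.1), np.float64(101.8)) wing (49, np.float64(62.2), np.float64(69.7), np.float64(77.2)) pin (18, np.float64(43.9), np.float64(55.2), np.float64(72.2)) tubetop (35, np.float64(93.1), np.float64(111.1), np.float64(147.4)) anvil (180, np.float64(149.8), np.float64(165.2), np.float64(727.7))
60.0 35 [73.6 74.2 74.6] | 61.0 49 [73.4 74.1 75.1] | 62.0 33 [73.7 74.3 74.9] | 63.0 42 [73.4 74.1 75. ] | 64.0 35 [73.6 74.3 75.2] | 65.0 42 [73.2 74.4 75.2] | 66.0 36 [73.1 74.3 75. ] | 67.0 39 [73.4 74.1 74.9] | 68.0 40 [73.5 74.2 75. ] | 69.0 44 [73.4 74.3 75.3] | 70.0 34 [73.6 74.2 75. ] | 71.0 34 [73.4 74.2 75.2] | 72.0 42 [73.2 74.3 75. ] | 73.0 32 [73.8 74.3 74.8] | 74.0 37 [73.5 74.  74.7] | 75.0 1 [72.8 72.8 72.8] | 84.0 1 [56.9 56.9 56.9] | 85.0 1 [55.4 55.4 55.4] | 86.0 24 [53.7 54.8 56.4] | 87.0 24 [52.9 55.5 57. ] | 88.0 20 [53.3 56.8 66.9] | 89.0 189 [54.2 60.5 66.5] | 90.0 151 [55.  62.7 68.1] | 91.0 36 [66.6 68.  69. ] | 92.0 35 [67.4 68.2 69.2] | 93.0 32 [67.3 68.1 68.8] | 94.0 35 [67.5 68.3 68.9] | 95.0 30 [67.5 68.3 69. ] | 96.0 16 [67.3 67.7 69. ] | 97.0 115 [67.  70.2 73.4] | 98.0 68 [67.  69.6 73.6] | 99.0 39 [72.1 73.  74. ] | 100.0 19 [72.  72.8 73.2] | 101.0 2 [71.5 71.5 71.5] | 
[ 0.93937178  9.78423418 -0.62264323]
```

View pics/L17.png

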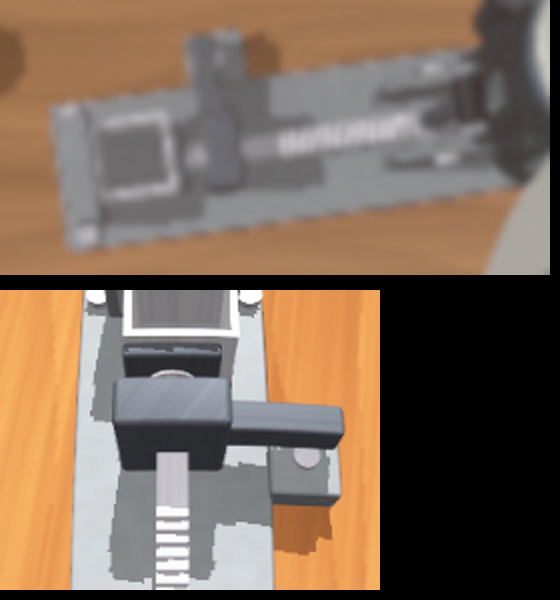

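The plate holds still at 89.5 mm, so the tube is against the fixed jaw. The head advanced by about 3.5 mm and the pad is in about 3.5 mm. I'll keep pulling gently.

```bash
python3 -m handwheel '[[[0,1,0,-0.003,0,0,0.02],[0,1,0,-0.003,0,0.0001,0.02],[0,0,0,0,0,0,0.02],[0,0,0,0,0,0,0.02]]]' 60
python3 look.py 18
```

```text
clock: 23.82
position: [0.5394, -0.0581, 0.1883]
eef_rot: [[-0.13, 0.991, -0.044], [0.943, 0.137, 0.302], [0.305, -0.002, -0.952]]
ft_force: [0.4, 11.0, 6.7]
grip_width: 0.336
head (1237, np.float64(54.4), np.float64(64.6), np.float64(77.2)) plate (644, np.float64(54.0), np.float64(90.6), np.float64(98.4)) wing (642, np.float64(62.2), np.float64(67.5), np.float64(77.0)) pin (265, np.float64(41.6), np.float64(57.2), np.float64(66.5)) tubetop (356, np.float64(91.7), np.float64(98.7), np.float64(125.3)) anvil 0
head (77, np.float64(57.6), np.float64(68.0), np.float64(78.5)) plate (41, np.float64(56.8), np.float64(93.4), np.float64(100.6)) wing (46, np.float64(64.9), np.float64(72.5), np.float64(80.0)) pin (16, np.float64(43.9), np.float64(54.7), np.float64(63.2)) tubetop (37, np.float64(95.0), np.float64(107.9), np.float64(147.5)) anvil (174, np.float64(149.8), np.float64(164.7), np.float64(729.8))
60.0 37 [73.5 74.2 75. ] | 61.0 39 [73.5 74.2 75.3] | 62.0 37 [73.4 74.3 74.9] | 63.0 37 [73.7 74.2 75. ] | 64.0 38 [73.5 74.3 75. ] | 65.0 36 [73.4 74.1 75. ] | 66.0 39 [73.5 74.1 75. ] | 67.0 38 [73.6 74.3 74.9] | 68.0 40 [73.4 74.3 75.3] | 69.0 38 [73.5 74.4 75.2] | 70.0 36 [73.7 74.4 75.1] | 71.0 33 [73.3 74.1 75. ] | 72.0 44 [73.1 74.1 74.9] | 73.0 35 [73.8 74.5 74.9] | 74.0 35 [73.6 74.2 75.1] | 75.0 34 [73.2 74.2 75. ] | 76.0 22 [73.1 73.8 74.6] | 77.0 27 [72.7 73.4 73.8] | 78.0 1 [71.6 71.6 71.6] | 88.0 20 [56.6 59.8 65.9] | 89.0 165 [56.2 61.8 66.2] | 90.0 133 [55.2 64.3 68.2] | 91.0 37 [66.6 68.1 69.2] | 92.0 34 [67.2 68.4 69. ] | 93.0 35 [67.6 68.1 68.9] | 94.0 25 [67.8 68.4 69. ] | 95.0 29 [67.3 68.2 69.2] | 96.0 28 [67.1 67.7 71.8] | 97.0 106 [67.1 70.3 73.4] | 98.0 77 [67.5 71.5 73.6] | 99.0 33 [72.5 73.2 74. ] | 100.0 26 [72.4 72.9 73.4] | 101.0 1 [72.2 72.2 72.2] | 
[-0.6852717  10.58663693  6.33986838]
```

```bash
python3 -m handwheel '[[[0,0,0,-0.002,0,-0.0007,0.02],[0,0,0,-0.0017,0,-0.0006,0.02],[0,0,0,0,0,0,0.02],[0,0,0,0,0,0,0.02]]]' 60
python3 look.py 19
```

```text
clock: 24.42
position: [0.5398, -0.0613, 0.1877]
eef_rot: [[-0.131, 0.99, -0.045], [0.943, 0.138, 0.302], [0.306, -0.003, -0.952]]
ft_force: [4.9, 16.7, -8.3]
grip_width: 0.334
head (1196, np.float64(55.3), np.float64(65.4), np.float64(78.0)) plate (680, np.float64(54.9), np.float64(90.5), np.float64(99.1)) wing (643, np.float64(62.9), np.float64(68.6), np.float64(78.4)) pin (261, np.float64(42.7), np.float64(57.5), np.float64(68.2)) tubetop (342, np.float64(90.8), np.float64(98.5), np.float64(121.7)) anvil 0
head (85, np.float64(57.8), np.float64(68.4), np.float64(80.5)) plate (31, np.float64(57.9), np.float64(94.2), np.float64(99.1)) wing (47, np.float64(65.4), np.float64(72.5), np.float64(80.1)) pin (21, np.float64(44.4), np.float64(54.3), np.float64(63.7)) tubetop (36, np.float64(92.7), np.float64(106.3), np.float64(147.4)) anvil (186, np.float64(149.5), np.float64(165.1), np.float64(728.1))
60.0 43 [73.7 74.2 74.9] | 61.0 36 [73.3 74.2 75.2] | 62.0 42 [73.2 74.3 74.9] | 63.0 34 [73.2 74.3 75.1] | 64.0 35 [73.2 74.1 74.9] | 65.0 44 [73.4 74.2 75.1] | 66.0 34 [73.3 74.2 75. ] | 67.0 36 [73.6 74.2 74.9] | 68.0 38 [73.6 74.3 75.3] | 69.0 32 [73.1 74.  74.9] | 70.0 39 [73.5 74.3 74.9] | 71.0 40 [73.3 74.3 75.1] | 72.0 32 [73.6 74.4 75.1] | 73.0 39 [73.2 74.2 75.1] | 74.0 28 [73.4 74.  74.8] | 75.0 38 [73.6 74.2 74.8] | 76.0 23 [73.4 74.  74.5] | 77.0 34 [73.  73.6 74.5] | 78.0 18 [72.6 73.1 73.6] | 88.0 11 [59.7 61.5 65.8] | 89.0 152 [57.9 62.5 67.2] | 90.0 121 [55.9 63.  68.2] | 91.0 41 [66.6 68.  69. ] | 92.0 28 [67.5 68.3 69. ] | 93.0 38 [67.3 68.1 69. ] | 94.0 29 [67.6 68.5 68.9] | 95.0 25 [67.5 68.3 68.9] | 96.0 23 [66.9 67.7 69.5] | 97.0 91 [67.1 70.7 73.4] | 98.0 93 [66.4 71.2 73.9] | 99.0 33 [72.3 73.1 74.1] | 100.0 21 [72.3 73.  73.5] | 101.0 2 [72.  72.1 72.1] | 
[ 3.61014408 17.36409263 -8.33035233]
```

View pics/L19.png

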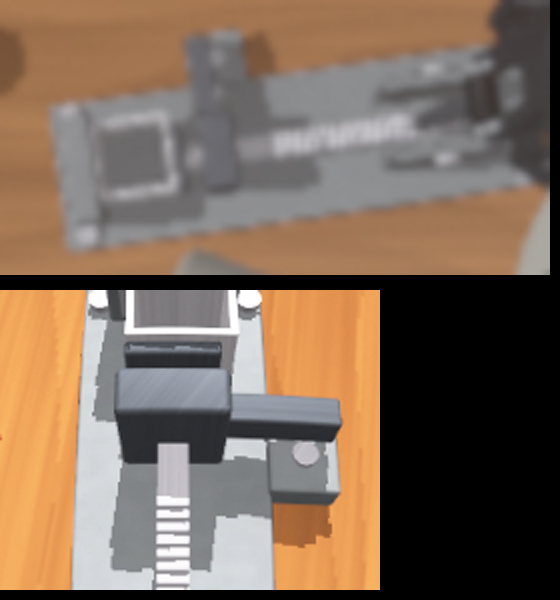

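View pics/w19.png

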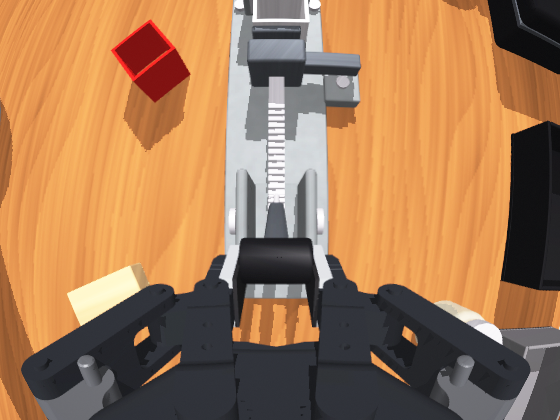

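```bash
python3 -m handwheel '[[[0,0,0,0,0,0.0004,0.02],[0,0,0,0,0,0,0.02],[0,0,0,0,0,0,0.02],[0,0,0,0,0,0,0.02],[0,0,0,0,0,0,0.02],[0,0,0,0,0,0,0.02]]]' 60
python3 look.py 20 | grep -v '|'
python3 - <<'E'
from h import *
p,d=env.get_image('top'); P=cloud(d,env.calibration('top')); cv2.imwrite('pics/top20.png',p[:,:,::-1])
for nm,lo,hi in [('head',(.42,-.4,.05),(.52,-.28,.075)),('handle',(.5,-.4,.033),(.68,-.27,.048))]:
    q=P[((P>lo)&(P<hi)).all(-1)]; print(nm,len(q),q.mean(0))
E
```

```text
clock: 25.28
position: [0.5398, -0.0613, 0.1876]
eef_rot: [[-0.131, 0.99, -0.044], [0.943, 0.138, 0.302], [0.305, -0.002, -0.952]]
ft_force: [1.8, 14.8, -2.4]
grip_width: 0.335
head (1202, np.float64(55.2), np.float64(65.5), np.float64(78.0)) plate (678, np.float64(55.0), np.float64(90.5), np.float64(98.8)) wing (637, np.float64(62.9), np.float64(68.6), np.float64(78.1)) pin (272, np.float64(41.9), np.float64(57.2), np.float64(67.9)) tubetop (345, np.float64(91.7), np.float64(98.5), np.float64(120.8)) anvil 0
head (78, np.float64(58.0), np.float64(68.4), np.float64(80.4)) plate (34, np.float64(57.3), np.float64(93.3), np.float64(100.7)) wing (50, np.float64(65.4), np.float64(72.7), np.float64(80.0)) pin (23, np.float64(43.2), np.float64(56.7), np.float64(63.6)) tubetop (34, np.float64(93.7), np.float64(109.5), np.float64(147.2)) anvil (176, np.float64(149.9), np.float64(164.7), np.float64(732.0))
[ 2.26281237 15.14550396 -2.09553548]
head 30 [ 0.47161638 -0.34236149  0.05881673]
handle 0 [nan nan nan]<stdin>:4: RuntimeWarning: Mean of empty slice.
  ret = um.true_divide(
```

View pics/top20.png

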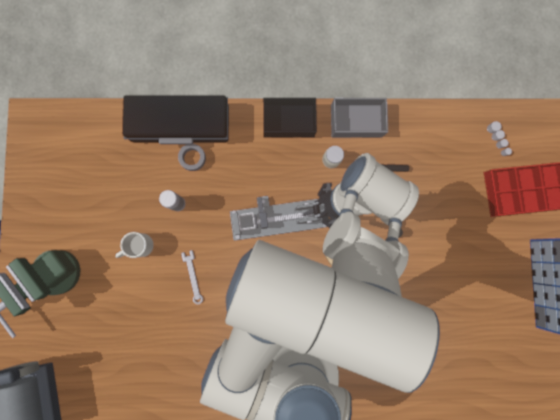

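The top view shows the clamp with the tube held against the fixed jaw. The bystanders are in place and the arm hides the mallet. Pad compression and forces are steady, so I'm handing in.

```bash
python3 - <<'E'
from h import *
p,d=env.get_image('side'); cv2.imwrite('pics/side20.png',p[:,:,::-1])
print(env.finish_job()); print(env.get_obs()['clock'],env.get_obs()['ft_force'])
E
```

```text
the job is handed in; nothing more can be done
None
the job is handed in; nothing more can be done
```

View pics/side20.png

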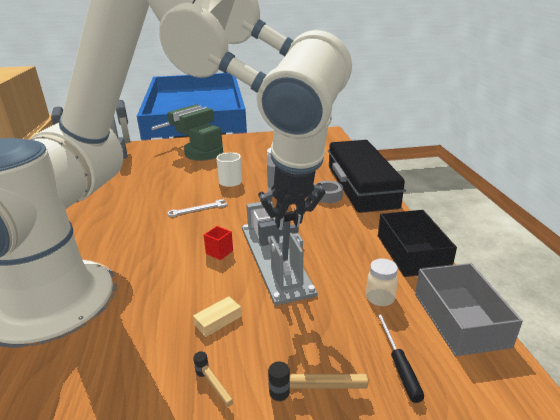

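I drove the stop pin down with the larger mallet and stood the mallet back where it had been. I then pumped the lever four times and handed in at about 25 s, still holding it pulled. The hand-in reported no verdict.

**Pin:** its top dropped from about 44 mm to about 27 mm, and the push rose to 32 N as it bottomed.

**Mallet:** it is upright and let go, with the handle's centre line about 30 mm above the bench. The last side picture shows it standing clear of the clamp, over 30 cm away. The last top view could not confirm this because the arm hid it.

**Tube:** it is pressed against the fixed jaw and looks upright. The gap between plate and jaw head was about 11–12 mm, so the pad is in by roughly 6–7 mm. That is a little short of the 8 mm half-way mark but inside the 4–12 mm window; I stopped because the lever seemed to be at its stop.

**Lever:** the tool read a steady 15 N or so at the end.

**Disagreements:**
- The wrist and top cameras differed by 2–3 mm on clamp positions, so I relied on differences within one camera.
- The knob slid about 3 mm in the grip during the first strokes, but the fingers kept hold of it.
- The tool read a brief 32 N downward pull on the knob during the last stroke, which I corrected at once.

The bystanders look unmoved in the last pictures; I did not measure them again.

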